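Hang the gas-valve key on the gated hook

TASK

Take the T-handled valve key out of the white draining block and hang it on the empty middle hook of the rack, between the two tools already there: push its stem in past the sprung gate right back to the stop so that the gate shuts behind it, feel the handle down until it bears on both prongs while you still hold it, and only then let go. Go gently - the hook must not be pressed hard - and do not knock the two neighbours, the driver in the block or the other things on the bench.

Things in the scene. Friction and masses are not known exactly. Their poses are not given: they have to be found in the camera images.
- key: Valve key standing upright in a well of the block: black T-handle bar 18 mm thick (own x), 64 long (own y), 26 tall, on a 12 mm round steel stem down from its middle, ending in a 24 mm round socket 28 tall. 0.24 to 0.38 kg. Origin: centre of the handle's underside, at the start 137 mm above the bench; z up; x within 0.15 rad of the block's x. Turned half round it is the same.
- key_grip (a point): Grip point on the key, 23 mm above its origin (3 mm below the handle's top), axes as the key's: the TCP here, pointing down and closing along the key's x across the 18 mm thickness, puts the fingertips 4 mm above the handle's underside.
- key_foot (a point): Lower end of the key's socket, 125 mm below the key's origin. The socket is too fat for the gap between the prongs: the stem must enter from the front, just below the handle.
- block: White draining block fixed to the bench, 80 mm (x) by 150 (y) by 70 tall, origin at the centre of its underside. Two square 28 mm wells, floor 12 mm above the bench, at y = +35 and -35 mm: one holds the key, the other the driver, either way round. Lift the key 60 mm to clear its well, 160 mm to carry it over the driver.
- driver: Straight nut driver in the block's other well: round black knob 26 mm wide, 42 tall, no crossbar, top 159 mm above the bench. Origin: underside of the knob. Leave alone.
- rack: Hook rack fixed to the bench: base plate 170 by 380 by 12 mm, two posts, and three hooks at y = +76, 0, -76 mm that point along -x, towards the robot within 0.25 rad; +x pushes a tool home. The middle hook is empty and has the gate. Origin: on the bench below the middle of the rail's front face, z up.
- rail: Aluminium rail of the rack, fixed to it, same origin and axes: 360 mm long along y, front face x = 0, z 138 to 168 mm. On it, behind each hook, a stop plate 46 mm wide, front face x = -14 mm, z 138 to 182 mm: the back stop for a stem. Not to be pressed with over 20 N either.
- hook (a point): On the rack at x = -76, y = 0, z = 194 mm, axes as the rack's: open end of the middle hook at mid height. A hook is two level 8 mm round steel prongs, axes 13 mm either side of its middle (18 mm clear between), from the stop plate at x = -14 out to x = -76 mm. The key hangs with its stem between the prongs and the handle's underside across them.
- rest (a point): On the rack at x = -20, y = 0, z = 194 mm, axes as the rack's: where the key's origin lies when hung home, were the middle hook at mid height. But that hook is clamped at an unknown height: its prong tops (with the gate) lie anywhere from 186 to 202 mm above the bench. No reading tells it: feel or see it. It stays put under load; pressing the key on it with over 20 N is forcing it.
- gate (a joint): Middle hook's sprung gate: 0 shut, 1.5 rad fully open. Steel flap 3 mm thick, 14 tall, top edge 4 mm below the prong tops, across the gap at x = -66 mm of the rack, hinged upright on the +y prong. Opens inwards (+x) only, when the stem pushes it with about 3 to 10 N, and springs shut when the stem is about 25 mm past it.
- left_tool: Neighbour on the hook at y = +76 mm: black T-handle of the key's size (64 mm along y), stem with a flat blade. Origin: centre of the handle's underside, 194 mm above the bench. About 12 mm is left between its handle and that of the hung key. Leave alone.
- right_tool: Neighbour on the hook at y = -76 mm: wooden T-handle of the same size, stem with a brass cylinder. Origin: centre of the handle's underside, 194 mm above the bench, with the same 12 mm gap. Leave alone.
- wash_bottle: White wash bottle, 64 mm wide, 170 mm tall, to the robot's left; origin at the centre of its underside. Bystander.
- amber_jar: Amber jar with white lid, 72 mm wide, 85 mm tall, to the left; origin at the centre of its underside. Bystander.
- mortar: White ceramic bowl, 100 mm wide, 60 mm tall, beyond the block; origin at the centre of its underside. Bystander.
- spool: White ceramic spool, 110 mm wide, 114 mm tall, to the right; origin at the centre of its underside. Bystander.
Things that resemble listed ones, but are neither listed nor needed, are in the scene too. What is shaped like the key but green is not meant.

How it is judged:
By the outcome, as a careful person would: the job done as asked, in the order asked, and still so for the second after the job is handed in, with the robot touching nothing.
It also fails if it takes over 54 s, if anything falls off the work surface, if the arm or the gripper's body presses on something with over 40 N, if the wrist force passes 120 N, or if a joint passes its speed limit or range.

ROBOT

A 6-joint arm with a two-finger parallel gripper is mounted at the origin on the work surface. World frame = base frame: x ahead of the robot, y to its left, z up, the work surface at z = 0. Lengths are in m, angles in rad, forces in N, time in s.
With the tool pointing down it reaches from about 0.275 to 1 m from the base axis. Payload 8.4 kg.
Tool frame: the origin (TCP) lies between the finger pads, 19 mm behind the fingertips; this is the grasp point; z points along the fingers, y is the line along which they close (so a half turn about z gives the same grasp; the last joint's range is limited). The gripper opens to 85 mm and grips with 20 to 120 N. Pads are 22 mm wide; open, the fingers measure 114 mm over their backs; the gripper's body (76 mm by 85 mm) begins 54 mm behind the grasp point. The pads swing forward as they close: fully open they stand 13 mm farther back than shut.
Start: joints at [1.187, 0.353, 1.633, -0, 1.155, -0.002], TCP at [0.233, 0.58, 0.25] pointing down, gripper open.
Joint ranges: [-2.63, 2.63], [-0.92, 2.1], [0.06, 2.66], [-1.3, 4.44], [0, 2.69], [-3.02, 3.02]. Speed limits (rad/s): [2.22, 2.22, 2.79, 3.14, 3.14, 3.14].

INTERFACE

Orientations are given as a unit quaternion [x, y, z, w].
In Python, from workcell import bot, hand, kinematics, get_obs, vision, hand_in gives the robot as it stands. The module is installed in compiled form; this text tells all that it offers. Calls block until the motion is done:
- bot.reach(position, orientation): joint-space move of the TCP to a pose.
- bot.servo_line(position, ori=None, velocity=0.15): straight line of the TCP; ori=None keeps the orientation; velocity is the mean speed in m/s.
- bot.goto_joints(angles): joint-space move.
- hand.move_gripper(opening, strength=None): finger opening in m; strength is the grip in N (None keeps the last); returns when the fingers have stopped.
- bot.dwell(seconds).
- kinematics.solve_ik(position, orientation): joint angles nearest the present ones, or None.
- get_obs(): the state.
- vision.read_camera(name): name is "scene" or "top" or "wrist"; returns a dict with "frame" (384x512x3 uint8, red, green, blue), "intrinsics" (3x3 intrinsics, pixels), "dist" ([k1, k2, p1, p2, k3] as OpenCV has them; the pictures are not rectified), "view" (4x4, takes a point from world to camera coordinates). Camera axes: x right, y down, z forward; pixel columns grow to the right and rows downward; lengths in m; the calibration is good to about 2 mm. A picture is of the moment at which its call begins. There is no depth.
A pose or a line that the arm cannot do raises bot.IKError and nothing moves.
- hand_in(): hands the job in; it is judged then, once.
The state is a dict: "time_s": time; "joint_pos": joint angles; "joint_vel": joint speeds; "joint_efforts": joint torques, N m; "position": TCP position; "orientation": TCP orientation; "wrist_force": force on the tool from outside, world axes, zero at the start; "ft_torque": the same for the moment, N m; "gripper_width": finger opening in m; "grip_force": force on a finger pad.
Only numpy, scipy, OpenCV 4.12 (cv2) and the standard library are available. Lean on these libraries where they do the work, as an engineer would, in place of code of your own. Each camera call takes 0.05 s, during which the arm holds its last target. There are 200 camera calls.

## Working session

There is one attempt and no reset: what is moved stays moved. The work goes in short steps, each a Python script; the robot and the scene stay as the last script left them, time stands still between calls to the robot, and variables do not carry over. Pictures are saved under pics/ and viewed, at most 10 in all, crops included, and the job is handed in when it is done.

```bash
mkdir -p pics; cat > h.py <<'E'
import numpy as np, cv2
from workcell import bot, hand, kinematics, get_obs, vision, hand_in
def cam(n,save=None):
    c=vision.read_camera(n); c={k:np.array(v) for k,v in c.items()}
    if save: cv2.imwrite(f'pics/{save}.png',cv2.cvtColor(c['frame'],cv2.COLOR_RGB2BGR)); np.savez(f'pics/{save}.npz',**c)
    return c
def load(s): return dict(np.load(f'pics/{s}.npz'))
def ray(c,px):
    p=cv2.undistortPoints(np.array([[px]],float),c['intrinsics'],c['dist'])[0,0]
    R=c['view'][:3,:3];t=c['view'][:3,3]
    d=R.T@np.array([p[0],p[1],1]); return -R.T@t,d/np.linalg.norm(d)
def onz(c,px,z):
    o,d=ray(c,px); return o+d*(z-o[2])/d[2]
def tri(*obs):
    A=np.zeros((3,3));b=np.zeros(3)
    rs=[ray(c,p) for c,p in obs]
    for o,d in rs:
        M=np.eye(3)-np.outer(d,d);A+=M;b+=M@o
    x=np.linalg.solve(A,b); return x,[np.linalg.norm((np.eye(3)-np.outer(d,d))@(x-o)) for o,d in rs]
def proj(c,X):
    return cv2.projectPoints(np.array(X,float).reshape(-1,1,3),cv2.Rodrigues(c['view'][:3,:3])[0],c['view'][:3,3],c['intrinsics'],c['dist'])[0][:,0]
E
python3 - <<'E'
from h import *
for n in ['scene','top','wrist']:
    c=cam(n,n); print(n,-c['view'][:3,:3].T@c['view'][:3,3],c['view'][2,:3],c['intrinsics'][0,0])
a=[cv2.imread(f'pics/{n}.png') for n in ['top','wrist']]
o=get_obs();print(o['time_s'],o['orientation'],o['wrist_force'])
E
```

```text
scene [ 1.50104658 -0.54967687  1.03090031] [-0.68786429  0.35702299 -0.63196306] 445.9819146875216
top [ 0.27554583 -0.0454586   1.52780051] [ 0.1944373  -0.00949874 -0.98086896] 446.4981647005261
wrist [0.16691479 0.60620225 0.37360753] [ 0.25686418 -0.10531011 -0.96069276] 337.2494403184791
0.15 [ 1.89752896e-01  9.81831724e-01 -5.37555532e-04 -1.23578361e-04] [-0.03553869  0.43282637 -0.48432418]
```

View pics/scene.png

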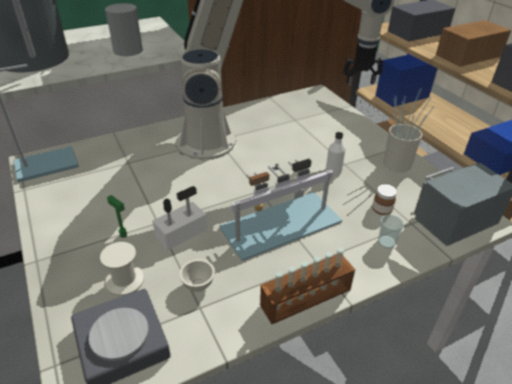

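View pics/top.png

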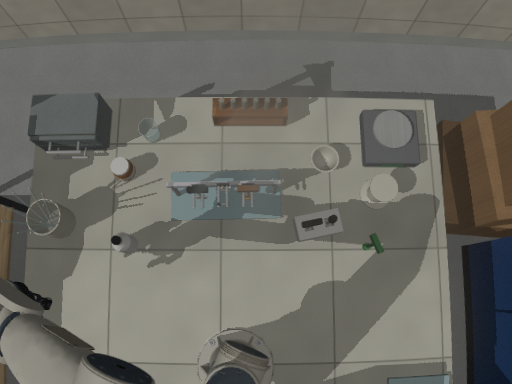

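The scene view shows the key's T-bar at about (187,192) and the driver knob at about (167,205). In the top view the key bar is at (312,223), the knob at (332,219), and the blue rack plate spans about (171–280,171–220) with the empty hook near (222,190).

```bash
python3 - <<'E'
from h import *
t=load('top');s=load('scene')
def blob(c,x0,x1,y0,y1,thr=60):
    f=c['frame'].max(2)[y0:y1,x0:x1]; m=(f<thr).astype(np.uint8)
    n,l,st,ce=cv2.connectedComponentsWithStats(m)
    for i in range(1,n):
        if st[i,4]>15: 
            r=cv2.minAreaRect(np.argwhere(l==i)[:,::-1].astype(np.float32)); print(ce[i]+[x0,y0],st[i],r)
blob(t,295,345,205,240);print();blob(s,155,205,180,235)
hsv=cv2.cvtColor(t['frame'],cv2.COLOR_RGB2HSV)
m=((hsv[...,0]>85)&(hsv[...,0]<115)&(hsv[...,1]>40)).astype(np.uint8); m[:150]=0;m[240:]=0;m[:,:150]=0;m[:,300:]=0
m=cv2.morphologyEx(m,cv2.MORPH_CLOSE,np.ones((9,9)))
cs=max(cv2.findContours(m,0,1)[0],key=cv2.contourArea)
pl=np.array([onz(t,p[0].astype(float),.012)[:2] for p in cs]).astype(np.float32)
print('plate',cv2.minAreaRect(pl)); 
print(cv2.boxPoints(cv2.minAreaRect(pl)))
m=((hsv[...,1]<30)&(hsv[...,2]>140)).astype(np.uint8)
print(onz(t,(312,223),.16),onz(t,(332,219),.159))
def up(c,x0,x1,y0,y1,k): return cv2.resize(cv2.cvtColor(c['frame'],cv2.COLOR_RGB2BGR)[y0:y1,x0:x1],None,fx=k,fy=k,interpolation=cv2.INTER_CUBIC)
a=up(t,160,350,160,250,4);b=up(s,150,345,140,255,3.9);b=b[:, :760] if b.shape[1]>=760 else cv2.copyMakeBorder(b,0,0,0,760-b.shape[1],0)
o=np.vstack([a,b]);o=cv2.resize(o,None,fx=.73,fy=.73);print(o.shape);cv2.imwrite('pics/z1.png',o)
E
```

```text
[332.18644068 218.77966102] [33 10  9  9 59] ((37.400001525878906, 13.80000114440918), (7.155416965484619, 8.944271087646484), 63.43495178222656)
[311.54918033 222.69672131] [  7  13  21  10 122] ((16.84615707397461, 17.730770111083984), (6.079599857330322, 20.19995880126953), 78.69007110595703)

[186.19354839 193.2016129 ] [ 23   7  18  13 124] ((31.34023666381836, 13.316568374633789), (7.3076934814453125, 18.230770111083984), 67.38013458251953)
[167.12903226 205.5483871 ] [ 9 20  7 13 62] ((12.229730606079102, 25.87837791442871), (12.329923629760742, 5.425166606903076), 80.53767395019531)Traceback (most recent call last):
  File "<stdin>", line 13, in <module>
ValueError: max() iterable argument is empty
```

```bash
python3 - <<'E'
from h import *
t=load('top');s=load('scene')
K=tri((t,(311.55,222.7)),(s,(186.2,193.2)));D=tri((t,(332.2,218.8)),(s,(167.1,205.5)));print(K,D)
hsv=cv2.cvtColor(t['frame'],cv2.COLOR_RGB2HSV)
print(hsv[210,190],hsv[210,260],hsv[205,240], hsv[230,240])
m=((hsv[...,0]>80)&(hsv[...,0]<125)&(hsv[...,1]>45)).astype(np.uint8); m[:160]=0;m[230:]=0;m[:,:160]=0;m[:,290:]=0
m=cv2.morphologyEx(m,cv2.MORPH_CLOSE,np.ones((9,9)))
cs=max(cv2.findContours(m,cv2.RETR_EXTERNAL,cv2.CHAIN_APPROX_NONE)[0],key=cv2.contourArea)
pl=np.array([onz(t,p[0].astype(float),.012)[:2] for p in cs]).astype(np.float32)
r=cv2.minAreaRect(pl);print('plate',r);print(cv2.boxPoints(r))
def up(c,x0,x1,y0,y1,k): return cv2.resize(cv2.cvtColor(c['frame'],cv2.COLOR_RGB2BGR)[y0:y1,x0:x1],None,fx=k,fy=k,interpolation=cv2.INTER_CUBIC)
a=up(t,165,350,165,240,4);b=up(s,155,340,145,220,4)
o=np.vstack([a,b]);print(o.shape);cv2.imwrite('pics/z1.png',o)
E
```

```text
(array([ 0.45862998, -0.24277565,  0.1501226 ]), [np.float64(0.0013848938386257217), np.float64(0.0013848938386257041)]) (array([ 0.4726321 , -0.31078536,  0.13647251]), [np.float64(0.001214310974975271), np.float64(0.0012143109749755535)])
[ 92  29 131] [87 23 99] [87 29 97] [26 21 99]Traceback (most recent call last):
  File "<stdin>", line 8, in <module>
ValueError: max() iterable argument is empty
```

```bash
python3 - <<'E'
from h import *
t=load('top');s=load('scene')
hsv=cv2.cvtColor(t['frame'],cv2.COLOR_RGB2HSV)
m=((hsv[...,0]>75)&(hsv[...,0]<125)&(hsv[...,1]>17)).astype(np.uint8); m[:160]=0;m[230:]=0;m[:,:160]=0;m[:,290:]=0
m=cv2.morphologyEx(m,cv2.MORPH_OPEN,np.ones((3,3)))
cs=max(cv2.findContours(m,cv2.RETR_EXTERNAL,cv2.CHAIN_APPROX_NONE)[0],key=cv2.contourArea)
pl=np.array([onz(t,p[0].astype(float),.012)[:2] for p in cs]).astype(np.float32)
r=cv2.minAreaRect(pl);print('plate',r);print(cv2.boxPoints(r))
def up(c,x0,x1,y0,y1,k): return cv2.resize(cv2.cvtColor(c['frame'],cv2.COLOR_RGB2BGR)[y0:y1,x0:x1],None,fx=k,fy=k,interpolation=cv2.INTER_CUBIC)
a=up(t,165,350,165,240,4);b=up(s,155,340,145,220,4)
o=np.vstack([a,b]);print(o.shape);cv2.imwrite('pics/z1.png',o)
E
```

```text
plate ((0.5482581853866577, 0.035122424364089966), (0.11241210997104645, 0.3763883709907532), 1.0564061403274536)
[[ 0.48859197  0.22224836]
 [ 0.49553138 -0.15407602]
 [ 0.6079244  -0.15200351]
 [ 0.600985    0.22432087]]
(600, 740, 3)
```

View pics/z1.png

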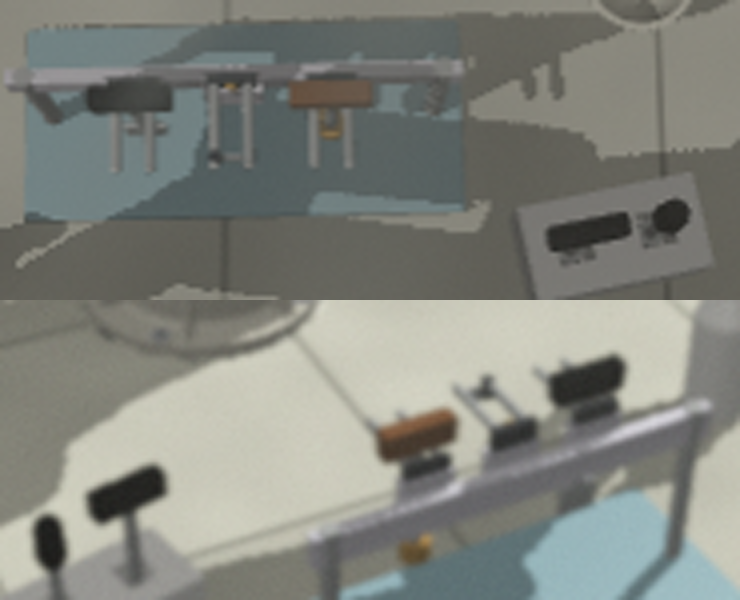

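The zoom shows the two neighbours at top (197,189) and (248,188), with prongs and gate between them at top ≈(218–227, 185–206). The key is clear of the driver. Next come two close wrist views of the rack and one of the key.

```bash
cat >> h.py <<'E'
from scipy.spatial.transform import Rotation as Rn
def ori(yaw):
    c,s=np.cos(yaw),np.sin(yaw)
    return Rn.from_matrix(np.array([[-s,c,0],[c,s,0],[0,0,-1]]).T@np.eye(3) if 0 else np.column_stack([[-s,c,0],[c,s,0],[0,0,-1]])).as_quat()
E
python3 - <<'E'
from h import *
t=load('top');s=load('scene')
f=lambda u,x0:(u+.5)/4-.5+x0
P=lambda a,b:tri((t,(f(a[0],165),f(a[1],165))),(s,(f(b[0],155),f(b[1],145))))
L=P((130,96),(588,80));R=P((332,94),(416,134));print(L,R)
d=L[0]-R[0];yaw=np.arctan2(-d[0],d[1]);print(yaw,np.hypot(*d[:2]))
M=(L[0]+R[0])/2; print('rest',M)
ex=np.array([np.cos(yaw),np.sin(yaw),0]);ey=np.array([-np.sin(yaw),np.cos(yaw),0])
c0=M-.025*ex; o=ori(yaw)
for i,k in enumerate((.06,-.05)):
    p=c0+k*ey;p[2]=.33
    (bot.reach if i==0 else bot.servo_line)(*([list(p),list(o)] if i==0 else [list(p)]))
    bot.dwell(.1);c=cam('wrist',f'r{i}');print(get_obs()['time_s'],get_obs()['position'])
p=np.array([.459,-.243,.30]);ky=.2
bot.reach(list(p+[0,0,.0]),list(ori(ky)));bot.dwell(.1);cam('wrist','k0');o=get_obs();print(o['time_s'],o['position'],o['joint_pos'])
a=[cv2.imread(f'pics/{n}.png') for n in ('r0','r1')]
cv2.imwrite('pics/rr.png',np.vstack([cv2.resize(x[40:340],None,fx=1.0,fy=1.0) for x in a]))
E
```

```text
(array([0.55527752, 0.11002524, 0.21086437]), [np.float64(0.00023859392172678726), np.float64(0.00023859392172684572)]) (array([ 0.55669958, -0.04278045,  0.20959803]), [np.float64(0.0005698854704310767), np.float64(0.0005698854704309741)])
0.009306111229925366 0.15281230042418456
rest [0.55598855 0.0336224  0.2102312 ]
2.3667 [0.53033873 0.09411936 0.32981777]
3.4 [ 0.5314578  -0.01584951  0.32997733]
4.5 [ 0.4597227  -0.24193566  0.30018494] [-4.87477159e-01  1.39872335e-01  1.79883110e+00  2.61433577e-04
  1.20254832e+00 -6.89042929e-01]
```

View pics/rr.png

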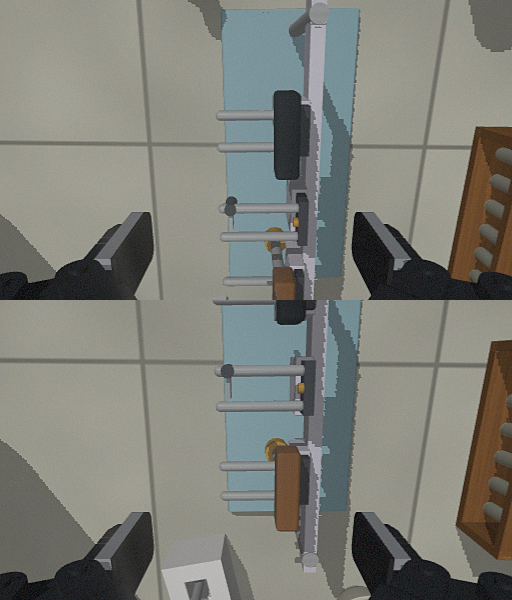

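View pics/k0.png

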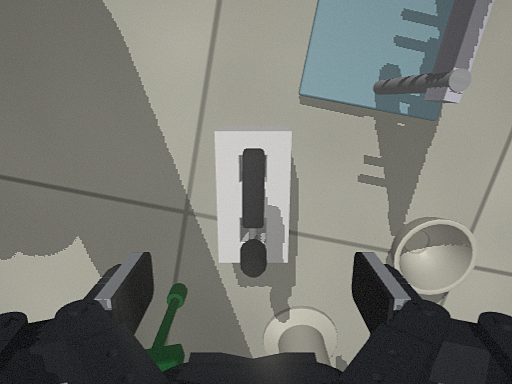

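The rack pair shows the middle prongs at r0 rows ≈248/277 and r1 rows ≈110/146, tips near column 220, and the gate hinge at (231,247). The key view shows the bar at (253,187) and the knob at (253,258).

```bash
cat > m.py <<'E'
from h import *
V=[load('r0'),load('r1')]
def axis(v,row,cols=range(242,266),w=9):
    f=cv2.cvtColor(v['frame'],cv2.COLOR_RGB2HSV)[...,1].astype(float)
    pts=[]
    for c in cols:
        p=f[row-w:row+w+1,c]; th=(p.min()+np.percentile(p,85))/2
        r=np.arange(row-w,row+w+1)[p<th]; r=r[abs(r-row)<=7]
        pts.append((c,r.mean(),len(r)))
    pts=np.array(pts); k=np.polyfit(pts[:,0],pts[:,1],1); res=pts[:,1]-np.polyval(k,pts[:,0])
    g=abs(res)<1; k=np.polyfit(pts[g,0],pts[g,1],1)
    print(row,'w',pts[:,2].mean().round(1),'k',k.round(3),'res',res.std().round(2))
    return k
def plane(v,k):
    o,a=ray(v,(242,np.polyval(k,242)));_,b=ray(v,(266,np.polyval(k,266)))
    n=np.cross(a,b);n/=np.linalg.norm(n);return n,n@o
def line(r0,r1,x=.52):
    (n,d),(m,e)=[plane(v,axis(v,r)) for v,r in zip(V,(r0,r1))]
    A=np.array([n,m]); S=lambda x:np.r_[x,np.linalg.solve(A[:,1:],np.array([d,e])-A[:,0]*x)]
    p,q=S(x),S(x-.03); print('  line',p,(p-q)/.03, 'parallax',np.degrees(np.arccos(abs(n@m))));return p
a=line(248,110);b=line(277,146);print('mid',(a+b)/2,np.linalg.norm((a-b)[1:]))
line(187,41);line(321,206)
E
python3 m.py
```

```text
248 w 9.0 k [-1.00000e-03  2.48144e+02] res 0.1
110 w 10.9 k [-5.10000e-02  1.23388e+02] res 0.22
  line [0.52       0.0458848  0.19749634] [1.         0.06326709 0.11089682] parallax 23.15159197765302
277 w 9.2 k [ -0. 276.] res 0.34
146 w 10.9 k [-8.00000e-03  1.47866e+02] res 0.16
  line [0.52       0.02028607 0.1981443 ] [1.         0.01979745 0.01507824] parallax 21.80361761213678
mid [0.52       0.03308543 0.19782032] 0.025606927784893086
187 w 9.5 k [-2.30000e-02  1.92702e+02] res 0.19
41 w 10.9 k [-7.0000e-03  4.0722e+01] res 0.13
  line [0.52       0.09602156 0.1896563 ] [ 1.          0.02338808 -0.04545036] parallax 23.425481306869628
321 w 11.7 k [-9.00000e-03  3.24621e+02] res 0.17
206 w 9.7 k [-2.50000e-02  2.12094e+02] res 0.14
  line [ 0.52       -0.02868097  0.19427066] [1.         0.04846646 0.03567424] parallax 18.94275353493241
```

```bash
python3 - <<'E'
from h import *
k=load('k0');V=[load('r0'),load('r1')];t=load('top')
g=k['frame'].max(2); m=np.zeros_like(g);m[140:236,230:280]=(g[140:236,230:280]<75)
n,l,st,ce=cv2.connectedComponentsWithStats(m);i=1+np.argmax(st[1:,4]);print(st[i],ce[i])
pts=np.argwhere(l==i)[:,::-1].astype(np.float32);r=cv2.minAreaRect(pts);print(r)
ys=pts[:,1]
def mid(a,b): q=pts[(ys>=a)&(ys<=b)];return q[:,0].mean()
ra,rb=ys.min()-.5,ys.max()+.5
ca,cb=mid(ra,ra+25),mid(rb-25,rb)
ka=(cb-ca)/((rb-ra)-25);c0=(ca+cb)/2;rm=(ra+rb)/2
A=onz(k,(c0+ka*(ra-rm),ra),.137);B=onz(k,(c0+ka*(rb-rm),rb),.163)
d=(A-B)[:2];print('key',(A+B)/2,np.hypot(*d),'yaw from top plane',np.arctan2(-(d[0]),d[1]))
A2=onz(k,(ca,ra+12.5),.163);B2=onz(k,(cb,rb-12.5),.163);e=A2-B2;print('yaw',np.arctan2(-e[0],e[1]))
# height: triangulate bar centre wrist/top
# driver too
# rack: handles & plate edge
def dark(v,box,brown=False):
    x0,x1,y0,y1=box;f=v['frame'][y0:y1,x0:x1].astype(int)
    m=((f[...,0]-f[...,2]>35)&(f[...,0]<190)) if brown else (f.max(2)<75)
    n,l,st,ce=cv2.connectedComponentsWithStats(m.astype(np.uint8));i=1+np.argmax(st[1:,4])
    q=np.argwhere(l==i)[:,::-1].astype(np.float32)+[x0,y0];r=cv2.minAreaRect(q.astype(np.float32));print(r);return q
for v,box,b in((V[0],(265,305,120,230),False),(V[1],(268,305,175,280),True)):
    q=dark(v,box,b);x=q[:,0];print(' top centre',onz(v,((x.min()+x.max())/2,(q[:,1].min()+q[:,1].max())/2),.22), onz(v,(x.min()-.5,q[:,1].mean()),.22),onz(v,(x.max()+.5,q[:,1].mean()),.22))
for v in V:
    s=cv2.cvtColor(v['frame'],cv2.COLOR_RGB2HSV)
    P=[]
    for row in list(range(55,90))+list(range(160,240)):
        b=(s[row,200:300,0]>80)&(s[row,200:300,0]<120)&(s[row,200:300,1]>35)
        c=np.argmax(np.convolve(b,np.ones(5),'valid')>=5)
        if b.any(): P.append(onz(v,(200+c-.5,row),.012)[:2])
    P=np.array(P);kk=np.polyfit(P[:,1],P[:,0],1);rs=P[:,0]-np.polyval(kk,P[:,1]);gg=abs(rs)<.003;kk=np.polyfit(P[gg,1],P[gg,0],1)
    print('edge slope',kk,gg.sum(),'yaw',-kk[0],'rest.x by plate? edge x at y=.033',np.polyval(kk,.033))
for j,(v,row) in enumerate(zip(V,(277,146))):
    print('tip row',v['frame'][row,208:232].sum(1)//3); print('stop',v['frame'][row-15,285:325].sum(1)//3)
E
```

```text
[ 242  149   23   79 1668] [253.01378897 187.691247  ]
((253.0, 188.0), (78.0, 22.0), 90.0)
key [ 0.46017688 -0.2427736   0.15      ] 0.06184358113032876 yaw from top plane 0.18773775998229894
yaw 0.18987265800044326
((288.5, 174.5), (89.0, 31.0), 90.0)
 top centre [0.5553327  0.11350552 0.22      ] [0.5439778  0.11364629 0.22      ] [0.56666547 0.11389356 0.22      ]
((284.0, 224.0), (32.0, 92.0), 0.0)
 top centre [ 0.55469046 -0.03404276  0.22      ] [ 0.54249599 -0.03536312  0.22      ] [ 0.56697112 -0.03510902  0.22      ]
edge slope [-0.02166602  0.49445615] 99 yaw 0.021666022859620465 rest.x by plate? edge x at y=.033 0.4937411668876269
edge slope [-0.02233892  0.4945744 ] 96 yaw 0.022338918152079997 rest.x by plate? edge x at y=.033 0.49383721100149347
tip row [147 149 144 149 148 148 146 149 147 143 145 144 130 143 147 154 150 151
 154 151 153 152 152 155]
stop [142 144 130  79  72  81 115 109  81 122 125 118 120  97  63  64  66  71
  69  64  67  65  72 100 121 118 115 112 115 117 111 119 137 140 137 139
 138 140 146 134]
tip row [145 145 150 145 147 148 147 142 125 140 141 145 150 153 146 150 148 149
 149 148 148 146 147 148]
stop [141 143 141 135 126 106 104 109 108 100  90 115 100  77  89  87  92  87
  83  66  66  65  67  67  65  70  70  61  64  74 108 118 115 113 106 109
 128 175 165 154]
```

```bash
python3 - <<'E'
from h import *
V=[load('r0'),load('r1')]
print('tip-y',tri((V[0],(220,277)),(V[1],(216,146))),'tip+y',tri((V[0],(218.5,248)),(V[1],(216,112))))
K=np.array([.460,-.2428,.137]);o=list(ori(.19))
bot.reach([K[0],K[1],.25],o)
bot.servo_line([K[0],K[1],.160],velocity=.12)
print(hand.move_gripper(0.0,60));s=get_obs();print(s['time_s'],s['gripper_width'],s['grip_force'],s['wrist_force'],s['position'])
p=np.array(s['position']);f0=np.array(s['wrist_force'])
bot.servo_line([p[0],p[1],.255],velocity=.12)
s=get_obs();print('lift',s['gripper_width'],np.array(s['wrist_force'])-f0,s['wrist_force'],s['ft_torque'])
bot.servo_line([.440,.0325,.255],list(ori(.02)),velocity=.15)
bot.dwell(.2);s=get_obs();print(s['time_s'],s['position'],s['wrist_force'],s['gripper_width'])
cam('top','t2');cam('scene','s2');cam('wrist','w2')
E
```

```text
tip-y (array([0.50341163, 0.02047301, 0.20047934]), [np.float64(3.5384179068085316e-05), np.float64(3.538417906796154e-05)]) tip+y (array([0.50280751, 0.045108  , 0.19621199]), [np.float64(0.0006079829359923997), np.float64(0.0006079829359924)])
False
6.35 0.016811161699393704 59.47343409061432 [-0.50835174  0.37464296  3.22361589] [ 0.46028345 -0.24292795  0.16033786]
lift 0.016889200609139857 [ 0.35725639  0.47064248 -5.65740683] [-0.15109535  0.84528544 -2.43379094] [-0.00045389  0.07085816  0.01859809]
9.4833 [0.44002703 0.03220349 0.25497652] [ 0.28186864 -0.54974757 -3.42613066] 0.016724247272813623
```

```bash
python3 - <<'E'
import cv2,numpy as np
t=cv2.imread('pics/t2.png');s=cv2.imread('pics/s2.png');w=cv2.imread('pics/w2.png')
r=lambda i,x0,y0:cv2.resize(i[y0:y0+70,x0:x0+100],(400,280),interpolation=cv2.INTER_CUBIC)
o=np.vstack([np.hstack([r(t,170,165),r(s,230,135)]),cv2.copyMakeBorder(cv2.resize(w,(400,300)),0,0,0,400,0)])
cv2.imwrite('pics/z2.png',o)
E
```

```text
(no output)
```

View pics/z2.png

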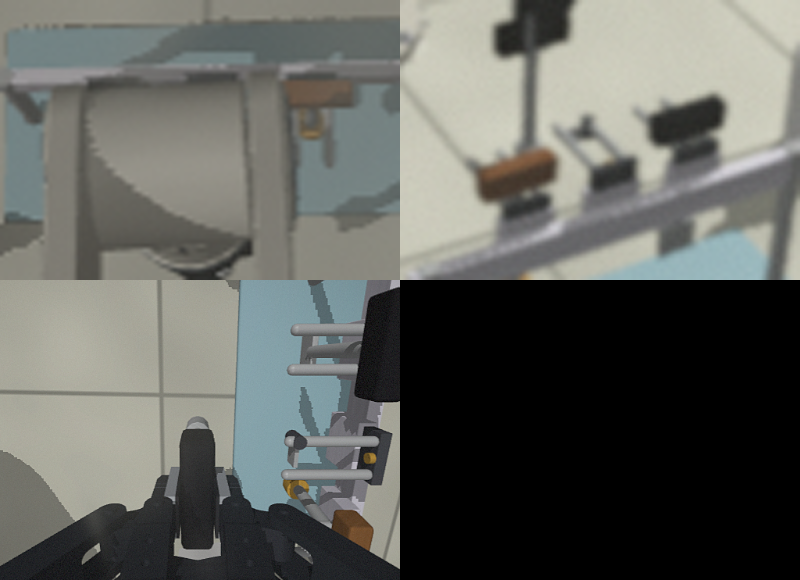

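The wrist view shows the key held squarely, bar at about (252,192–343). Prong tips are at about (371,205) and (367,250), with the gate shut and ahead of the key. I'll measure the bar centre against the hook centre in this same image.

```bash
python3 - <<'E'
from h import *
w=load('w2');g=w['frame'].max(2).astype(int)
print(g[184:202,252]);print(g[334:352,252])
s=cv2.cvtColor(w['frame'],cv2.COLOR_RGB2HSV)[...,1].astype(float)
L=[]
for r0 in(205,249):
    P=[]
    for c in range(392,455):
        p=s[r0-10:r0+11,c];th=(p.min()+np.percentile(p,80))/2;q=np.arange(r0-10,r0+11)[p<th]
        P.append((c,np.median(q)))
    P=np.array(P);k=np.polyfit(P[:,0],P[:,1],1);rs=P[:,1]-np.polyval(k,P[:,0]);G=abs(rs)<1.5;k=np.polyfit(P[G,0],P[G,1],1)
    a,b=[onz(w,(c,np.polyval(k,c)),.195) for c in(395,450)];d=b-a;print(r0,k,rs.std(),G.sum(),a,b,'yaw',np.arctan2(d[1],d[0]));L+=[a,b]
print('gap',L[0]-L[2],'mid',(L[0]+L[2])/2,(L[1]+L[3])/2)
dk=g<75
ra=184+np.argmax(dk[184:215,252])-.5
col=dk[320:360,252];rb=320+np.max(np.where(col)[0])+.5
A=onz(w,(252.5,ra),.232);B=onz(w,(252,rb),.258);print(ra,rb,A,B,(A+B)/2,get_obs()['position'])
E
```

```text
[156 159 162 153 157 142 105  45  57  54  55  54  52  55  54  52  51  54]
[ 48  47  38  42  36  43  47  42  45  39  56 164 152 151 153 151 152 151]
205 [-2.1950938e-02  2.1536991e+02] 0.822434551254463 59 [0.52127407 0.04508291 0.195     ] [0.55271738 0.0464325  0.195     ] yaw 0.042895112661052115
249 [-1.36637119e-03  2.49068927e+02] 0.5267030509091377 61 [0.52487736 0.0189781  0.195     ] [0.55763715 0.01967093 0.195     ] yaw 0.021145436875109756
gap [-3.60328568e-03  2.61048055e-02  2.77555756e-17] mid [0.52307571 0.03203051 0.195     ] [0.55517726 0.03305171 0.195     ]
190.5 359.5 [0.43912242 0.06312245 0.232     ] [ 0.44027699 -0.00609993  0.258     ] [0.43969971 0.02851126 0.245     ] [0.44000491 0.03235336 0.25498463]
```

```bash
cat > ins.py <<'E'
from h import *
o=list(ori(.023))
Y=lambda x:.0335+.023*(x-.52)
F=lambda:np.array(get_obs()['wrist_force'])
def go(x,z,v): bot.servo_line([x,Y(x),z],o,velocity=v)
E
python3 - <<'E'
from ins import *
go(.455,.230,.1);bot.dwell(.3)
f0=np.mean([F() for _ in range(3)],0);np.save('f0.npy',f0);print('base',f0)
x=.485;go(x,.230,.08);print(x,F()-f0)
while x<.580:
    x+=.003 if x<.546 else .0007
    go(x,.230,.05 if x<.546 else .02); f=F()-f0; s=get_obs()
    print(round(s['time_s'],2),round(x,4),np.round(s['position'],4),f.round(1))
    if abs(f[0])>12 or abs(f[1])>6 or abs(f[2])>7: print('stop');break
    if x>.548 and f[0]<-4: break
E
```

```text
base [ 0.24550567 -0.11017699 -3.50094185]
0.485 [-0.84943173 -0.31888818 -0.3235815 ]
11.15 0.488 [0.4879 0.0328 0.23  ] [ 0.2 -0.2 -0. ]
11.4 0.491 [0.4911 0.0328 0.2301] [-0.9 -0.5  0. ]
11.65 0.494 [0.4942 0.0329 0.23  ] [-0.9  0.  -0.8]
11.9 0.497 [0.4972 0.033  0.23  ] [-0.9 -0.2  0.1]
12.15 0.5 [0.5002 0.033  0.23  ] [-1.7 -0.1 -0.9]
12.4 0.503 [0.5032 0.0331 0.23  ] [ 0.4  0.2 -0.9]
12.65 0.506 [0.5056 0.0331 0.2298] [-2.6  0.3  0. ]
12.9 0.509 [0.5088 0.0332 0.2298] [-4.1  0.7 -0.4]
13.15 0.512 [0.5117 0.0333 0.2298] [-4.7 -0.6 -1. ]
13.4 0.515 [0.5148 0.0332 0.2298] [-4.7 -2.  -1.3]
13.65 0.518 [0.518  0.0332 0.2299] [-4.  -3.7 -2. ]
13.9 0.521 [0.5212 0.0333 0.2301] [-3.5 -3.  -1.6]
14.15 0.524 [0.5243 0.0335 0.2301] [-2.8 -3.3 -0.6]
14.4 0.527 [0.5274 0.0336 0.2302] [-2.  -1.9 -1. ]
14.65 0.53 [0.5307 0.0337 0.2302] [-0.2 -3.8 -1.1]
14.9 0.533 [0.5338 0.0337 0.2302] [ 1.2 -4.1 -1.3]
15.15 0.536 [0.5363 0.0344 0.2301] [-0.3  0.4 -0.4]
15.4 0.539 [0.5392 0.0341 0.23  ] [0.  0.5 0.3]
15.65 0.542 [0.5422 0.0341 0.23  ] [-0.2  0.4 -0.9]
15.9 0.545 [0.5452 0.0341 0.23  ] [-1.  
[... 247 characters left out ...]
3  ] [ 0.  -0.  -0.8]
17.45 0.5515 [0.5515 0.0342 0.23  ] [ 0.7  0.2 -0.1]
17.7 0.5522 [0.5522 0.0342 0.23  ] [-0.8 -0.2 -0.1]
17.95 0.5529 [0.553  0.0342 0.23  ] [ 0.2 -0.3 -0.5]
18.2 0.5536 [0.5536 0.0343 0.23  ] [ 0.   0.3 -0.4]
18.45 0.5543 [0.5543 0.0343 0.23  ] [0.1 0.9 0.8]
18.7 0.555 [0.5551 0.0343 0.23  ] [-0.4  1.3 -0.8]
18.95 0.5557 [0.5557 0.0343 0.23  ] [-1.2 -0.2 -0.1]
19.2 0.5564 [0.5565 0.0344 0.23  ] [-0.3  0.2 -0.6]
19.45 0.5571 [0.5572 0.0344 0.23  ] [ 0.2 -0.4 -0.7]
19.7 0.5578 [0.5579 0.0344 0.23  ] [ 0.5 -0.2  0.4]
19.95 0.5585 [0.5585 0.0344 0.23  ] [ 0.1 -0.4  0.3]
20.2 0.5592 [0.5588 0.0344 0.2299] [-2.4  0.4  1.2]
20.45 0.5599 [0.5591 0.0344 0.2298] [-5.4  0.4  2.6]
```

The stop was felt at x≈0.559, which matches the tips plus 56 mm. The gate force came and went, as it should. Next I ease off slightly and feel downward.

```bash
python3 - <<'E'
from ins import *
x=.5590;go(x,.230,.02);bot.dwell(.3)
T=lambda:np.array(get_obs()['ft_torque'])
def avg():
    a=[];b=[]
    for _ in range(3): bot.dwell(.03);a.append(F());b.append(T())
    return np.mean(a,0),np.mean(b,0)
f0,t0=avg();print(f0,t0)
z=.230;go(x,.2275,.03);z=.2275
while z>.206:
    z-=.0005;go(x,z,.02);f,t=avg();f-=f0;t-=t0;s=get_obs()
    print(round(s['time_s'],2),round(z,4),np.round(s['position'],4),f.round(1),t.round(3))
    if f[2]>8 or abs(f[0])>12: break
E
```

```text
[-3.18702562 -0.15389831 -4.22152087] [-0.00869234  0.72412909 -0.03158018]
21.7 0.227 [0.5589 0.0344 0.227 ] [-1.  -0.3  0.8] [-0.041  0.197  0.012]
22.05 0.2265 [0.5589 0.0344 0.2266] [-1.7  0.3  2.3] [-0.01   0.375 -0.009]
22.4 0.226 [0.5589 0.0344 0.2261] [-1.7 -0.2  3. ] [-0.039  0.363  0.046]
22.75 0.2255 [0.5589 0.0344 0.2256] [-2.2  0.2  2.4] [-0.012  0.353  0.024]
23.1 0.225 [0.5589 0.0344 0.2252] [-2.   0.1  4.1] [-0.009  0.456  0.007]
23.45 0.2245 [0.559  0.0344 0.2252] [-4.   0.1  8.1] [-0.03   0.754 -0.01 ]
```

```bash
python3 - <<'E'
from ins import *
f0=np.load('f0.npy')
def rep():
    bot.dwell(.15);f=np.mean([F() for _ in range(1)],0)-f0;s=get_obs();print(round(s['time_s'],2),np.round(s['position'],4),f.round(1),np.round(s['ft_torque'],2))
    return f
rep()
go(.5586,.2245,.02);f=rep()
z=.2245
while f[2]<7 and z>.2225:
    z-=.0004;go(.5586,z,.02);f=rep()
cam('scene','s3');cam('wrist','w3')
t=cv2.imread('pics/s3.png');w=cv2.imread('pics/w3.png')
cv2.imwrite('pics/z3.png',np.hstack([cv2.resize(t[135:205,230:330],(400,280),interpolation=2),cv2.resize(w,(373,280))]))
E
```

```text
23.6 [0.5589 0.0344 0.2251] [-7.9  0.7  7.7] [-0.01  1.45  0.02]
24.0 [0.5589 0.0344 0.2252] [-5.6 -0.6  6.9] [-0.04  1.27  0.04]
24.4 [0.5589 0.0344 0.2251] [-6.8 -0.   9.7] [-0.03  1.46  0.06]
```

View pics/z3.png

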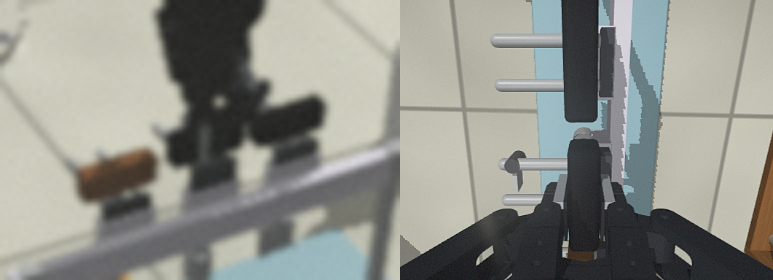

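The view shows the gate shut across the prongs, the stem behind it, and the handle across both prongs with gaps to the neighbours. Fz rises with no further descent and Mx≈0, so the handle bears on both prongs. Releasing now.

```bash
python3 - <<'E'
from ins import *
go(.5586,.2243,.02);f0=np.load('f0.npy');print((F()-f0).round(1))
hand.move_gripper(.024,20);print(get_obs()['gripper_width'],(F()-f0).round(1))
hand.move_gripper(.045)
bot.dwell(.2);print(get_obs()['gripper_width'],F().round(1))
p=get_obs()['position'];bot.servo_line([p[0],p[1],.25],velocity=.06);print(F().round(1))
bot.servo_line([p[0],p[1],.36],velocity=.12)
bot.servo_line([.50,p[1]-.02,.36],velocity=.12);bot.dwell(.3)
print(get_obs()['time_s'],F().round(1));cam('wrist','w4');cam('scene','s4')
t=cv2.imread('pics/s4.png');w=cv2.imread('pics/w4.png')
cv2.imwrite('pics/z4.png',np.hstack([cv2.resize(t[135:205,230:330],(400,280),interpolation=2),cv2.resize(w,(373,280))]))
E
```

```text
[-5.3 -0.2  7.7]
0.02395012580854987 [0.5 1.1 3.7]
0.04455949789432321 [-0.2  0.3  0.1]
[ 0.1 -0.2  0.3]
28.1333 [ 0.   0.  -0.8]
```

View pics/z4.png

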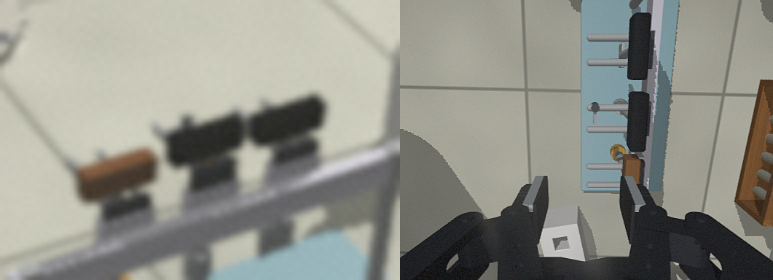

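The key hangs on the middle hook, in line with its neighbours. The gate is shut, the well is empty and the hand is clear.

```bash
python3 -c "
from h import *
print(hand_in())"
```

```text
the job is handed in; nothing more can be done
None
```

The key hangs on the middle hook, back against the stop with the gate shut; I felt it bear on both prongs at about 8 to 10 N before letting go, and handed the job in at about 28 s with the robot touching nothing.

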